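Start a timing run on the rectangular watch

TASK

Time the rectangular watch: with a fingertip, gently press in the selector button on the stand that carries the rectangular watch, let it spring back, then gently press in the instrument's start button (the one standing alone to the left of the column of three), and withdraw the hand well clear above the buttons. Press no other button, and do not pick up or shift the watches or anything else on the bench.

Things in the scene. Friction and masses are not known exactly. Their poses are not given: they have to be found in the camera images.
- stand_rect: fixed microphone stand carrying the rectangular watch: black base 150 (x) x 85 x 28 mm, origin centre of underside, z up, -x end towards the robot (yaw within 0.25 rad). Selector button 45 mm to -x of the origin; loose watch 37 mm to +x, on a dark rest 40 mm high between low aluminium jaws; nothing above 53 mm. Three like stands in a row, in any order.
- select_rect_top (a point): centre of the top face of the selector button of the rectangular watch's stand, 50 mm above the bench; z is the outward axis (up). A light grey button 24 mm across, 10 mm proud of a dark collar 40 mm across; goes in 6 mm along its axis against a spring (1.2 N to start, 4 N fully in), springs back.
- select_rect (a joint): how far the selector button on the rectangular watch's stand is pressed: 0 out, 0.006 m fully in
- watch_rect: rectangular watch head, steel, 40 x 28 x 9 mm (x, y, z; 52 mm long over the lugs), white face, lying loose, face up, on its stand; origin at the centre of its underside
- stand_small: fixed microphone stand carrying the small round watch: black base 150 (x) x 85 x 28 mm, origin centre of underside, z up, -x end towards the robot (yaw within 0.25 rad). Selector button 45 mm to -x of the origin; loose watch 37 mm to +x, on a dark rest 40 mm high between low aluminium jaws; nothing above 53 mm. Three like stands in a row, in any order.
- select_small (a joint): how far the selector button on the small round watch's stand is pressed: 0 out, 0.006 m fully in
- watch_small: small round watch head, steel, 30 mm across, 10 mm thick, white face, lying loose, face up, on its stand; origin at the centre of its underside
- stand_large: fixed microphone stand carrying the large round watch: black base 150 (x) x 85 x 28 mm, origin centre of underside, z up, -x end towards the robot (yaw within 0.25 rad). Selector button 45 mm to -x of the origin; loose watch 37 mm to +x, on a dark rest 40 mm high between low aluminium jaws; nothing above 53 mm. Three like stands in a row, in any order.
- select_large (a joint): how far the selector button on the large round watch's stand is pressed: 0 out, 0.006 m fully in
- watch_large: large round watch head, steel, 44 mm across, 10 mm thick, white face, lying loose, face up, on its stand; origin at the centre of its underside
- timer: fixed timing instrument, white, 150 (x) x 240 (y) mm, origin centre of underside. Panel faces up, slopes up 15 deg away from the robot, 33 to 72 mm high. Blue screen at +y (robot's left); at -y four like buttons (tops at most 85 mm high) in an L: a column of three, and the start button alone, 50 mm left of the column's nearest button. Yaw within 0.25 rad.
- start_top (a point): centre of the top face of the start button: the one standing alone, left of the lowest button of the column; z is its outward axis, square to the sloping panel (15 degrees off vertical, leaning towards the robot). A light grey button 24 mm across, 10 mm proud of a dark collar 40 mm across; goes in 6 mm along its axis against a spring (1.2 N to start, 4 N fully in), springs back.
- start (a joint): start button: the one standing alone, left of the lowest button of the column: how far it is pressed, 0 out, 0.006 m fully in. All four buttons of the instrument are alike
- menu (a joint): lowest (nearest the robot) button of the column of three, 50 mm to the right of the start button: how far it is pressed, 0 out, 0.006 m fully in. All four buttons of the instrument are alike
- down (a joint): middle button of the column, 46 mm up the slope from the lowest: how far it is pressed, 0 out, 0.006 m fully in. All four buttons of the instrument are alike
- up (a joint): top (farthest) button of the column: how far it is pressed, 0 out, 0.006 m fully in. All four buttons of the instrument are alike
- dropper: conical white plastic dropper bottle, red collar, clear cap, 72 mm across at the foot, 115 mm high, behind the stands; origin at the centre of its underside. Bystander
- case_opener: case opener: steel hub 40 mm across, 22 mm high, with two aluminium handles along its y, 172 mm overall; origin at the centre of its underside. Bystander
- holder: dark steel movement holder ring, 52 mm outside, 36 mm inside, 14 mm high; origin at the centre of its underside. Bystander
- loupe: black eye loupe, 34 mm across, 30 mm high; origin at the centre of its underside. Bystander
- screwdriver: small steel screwdriver lying along its x, 117 mm long, 11 mm thick; origin under its middle. Bystander
There are look-alikes about, which are no part of the job. What is shaped like the watch_small but blue, brown or orange is not meant.

How it is judged:
By the outcome, as a careful person would: the job done as asked, in the order asked, and still so for the second after the job is handed in, with the robot touching nothing.
It also fails if it takes over 34 s, if anything falls off the work surface, if the arm or the gripper's body presses on something with over 40 N, if the wrist force passes 120 N, or if a joint passes its speed limit or range.

ROBOT

A 7-joint arm with a two-finger parallel gripper is mounted at the origin on the work surface. World frame = base frame: x ahead of the robot, y to its left, z up, the work surface at z = 0. Lengths are in m, angles in rad, forces in N, time in s.
With the tool pointing down it reaches from about 0.35 to 0.9 m from the base axis. Payload 8.1 kg.
Tool frame: the origin (TCP) lies between the finger pads, 19 mm behind the fingertips; this is the grasp point; z points along the fingers, y is the line along which they close (so a half turn about z gives the same grasp; the last joint's range is limited). The gripper opens to 85 mm and grips with 20 to 120 N. Pads are 22 mm wide; open, the fingers measure 114 mm over their backs; the gripper's body (76 mm by 85 mm) begins 54 mm behind the grasp point. The pads swing forward as they close: fully open they stand 13 mm farther back than shut.
Start: joints at [1.216, 0.434, 0.025, 1.573, -0.012, 1.134, -0.075], TCP at [0.156, -0.605, 0.25] pointing down, gripper open.
Joint ranges: [-2.62, 2.62], [-0.44, 2.09], [-1.27, 1.32], [0.08, 2.57], [-1.32, 4.46], [0.12, 2], [-2.74, 2.74]. Speed limits (rad/s): [2.22, 2.22, 3.01, 3.01, 3.14, 3.14, 3.14].

INTERFACE

Orientations are given as [roll, pitch, yaw] about the fixed x, y, z axes, in that order (R = Rz(yaw) Ry(pitch) Rx(roll)).
In Python, from workcell import * gives the robot as it stands. The module is installed in compiled form; this text tells all that it offers.
- The arm moves only by the tool jog_arm, never from a script. Its argument "motion" is a list that holds one entry, the list of rows, each a list of 4 numbers: the shift along the tool's x, y, z scaled (see below), then the turn about the tool's z scaled (see below). In form: [[[tx, ty, tz, spin], ...]]. A call has exactly 10 rows; each row shifts and turns the commanded pose from where the row before left it, along the tool's axes as they then stand; what a row does not reach is not made up. The controller multiplies each number of a shift by 40 mm and each number of a turn by 0.12 rad. A row lasts 1/12 s, in which the tool goes at most 41.7 mm and 7.16 degrees, less where a joint would pass 70% of its speed; a pose out of reach is approached as far as the arm can. A call with a number of a shift or a turn outside -1 to 1 is refused whole. A call with a gripper value outside its range is refused whole. "fingers" is the opening, from -1 (shut) to 1 (fully open), set as the call begins (left out, the last holds). The fingers move at their own pace and stop on an object; "newtons" is the grip in N (left out, the last holds). Time passes only in rows, so rows that do not move let the fingers close, or fill a call up. It gives the time, the measured TCP pose, the force, the opening and the grip force at its end, in the units of the state.
- state(): the state, without advancing time (a new reading comes with each control period).
- snapshot(name): name is "scene" or "top"; returns a dict with "image" (420x560x3 uint8, red, green, blue), "depth" (420x560 float32, m along the optical axis (not along the pixel's ray), 0 where there is no reading), "mtx" (3x3 intrinsics, pixels), "world_from_camera" (4x4, takes a point from camera to world coordinates). Camera axes: x right, y up, looking along -z (the intrinsics and any distortion apply to the point x, -y, -z); pixel columns grow to the right and rows downward; lengths in m; the calibration is good to about 2 mm. A picture is of the moment at which its call begins.
- job_done(): hands the job in; it is judged then, once.
The state is a dict: "time_s": time; "qpos": joint angles; "qvel": joint speeds; "effort": joint torques, N m; "ee_pos": TCP position; "ee_rot": TCP orientation; "wrist_force": force on the tool from outside, world axes, zero at the start; "torque": the same for the moment, N m; "finger_gap": finger opening in m; "gripper_force": force on a finger pad.
Only numpy, scipy, OpenCV 4.12 (cv2) and the standard library are available. Lean on these libraries where they do the work, as an engineer would, in place of code of your own. Each camera call takes 0.05 s, during which the arm holds its last target. There are 200 camera calls.

## Working session

There is one attempt and no reset: what is moved stays moved. The work goes in short steps, Python scripts to look and compute and a tool call to move; the robot and the scene stay as the last step left them, time stands still between calls to the robot, and variables do not carry over. Pictures are saved under pics/ and viewed, at most 10 in all, crops included, and the job is handed in when it is done.

Besides the shell and the picture viewer there is one more tool, called after "Emit:" as name(argument=value, ...) on one line, values as JSON. jog_arm: Moves the arm, as the interface text tells. Its arguments: {"type":"object","properties":{"motion":{"type":"array"},"fingers":{"type":"number"},"newtons":{"type":"number"}},"required":["motion"]}

```bash
mkdir -p pics; python3 - <<'E'
from workcell import *
import cv2, numpy as np
for n in ("top","scene"):
    s=snapshot(n); cv2.imwrite(f"pics/{n}0.png",cv2.resize(s["image"][:,:,::-1],(800,600)))
    np.savez(f"{n}.npz",**s); print(n,s["mtx"].round(1).tolist(),s["world_from_camera"].round(3).tolist())
print(state())
E
```

```text
top [[386.7, 0.0, 278.4], [0.0, 386.7, 206.1], [0.0, 0.0, 1.0]] [[-0.004, 0.991, -0.135, 0.48], [-1.0, -0.005, -0.004, -0.09], [-0.005, 0.135, 0.991, 0.898], [0.0, 0.0, 0.0, 1.0]]
scene [[532.9, 0.0, 286.3], [0.0, 532.9, 208.7], [0.0, 0.0, 1.0]] [[-0.395, -0.579, 0.713, 1.553], [0.919, -0.256, 0.301, 0.352], [0.008, 0.774, 0.633, 0.955], [0.0, 0.0, 0.0, 1.0]]
{'time_s': 0.1, 'qpos': array([ 1.21641004,  0.4351619 ,  0.02496058,  1.57398305, -0.011564  ,
        1.13403131, -0.07509957]), 'qvel': array([ 0.0007141 , -0.00145116, -0.00058059, -0.00172905,  0.00067721,
       -0.0007711 ,  0.00121671]), 'effort': array([ 2.60775174e-03, -6.71766114e+01,  1.02816425e+00, -3.16903567e+01,
        1.58501422e-02,  7.27072169e-03,  4.78633240e-05]), 'ee_pos': array([ 0.15555073, -0.60489406,  0.24930788]), 'ee_rot': array([-3.14016188e+00,  1.57872367e-04,  2.51744715e-01]), 'wrist_force': array([-0.87532832, -0.42510944, -0.52095844]), 'torque': array([-0.01091482, -0.0056873 , -0.02927224]), 'gripper_force': 0.0, 'finger_gap': 0.08579516256079031}
```

View pics/top0.png

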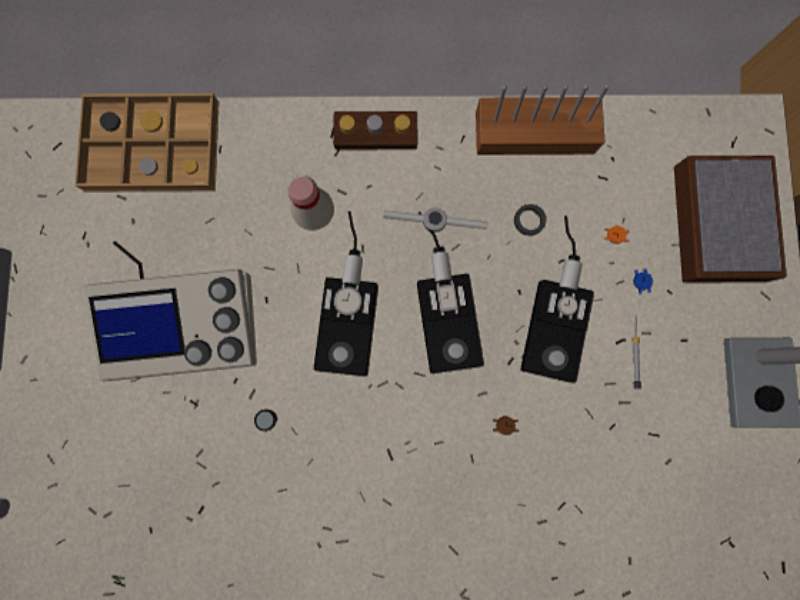

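View pics/scene0.png

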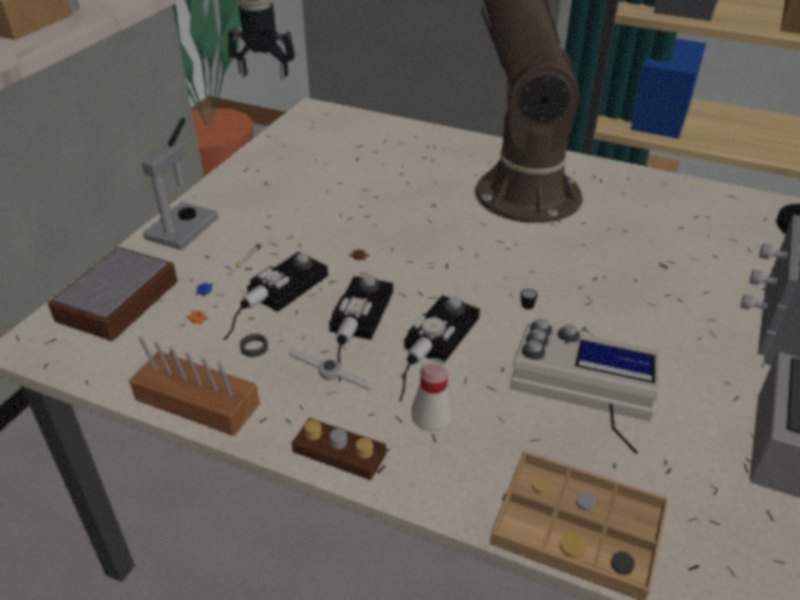

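Top view (800x600 pixels): there are three stands. The left one has a watch at (348,300), which looks large and round. The middle one has a watch at (447,297), which looks rectangular, with its selector at (456,351). The right one has a watch at (568,304), small and round. On the timer, the lone button at (198,353) is start and the column is (230,349), (226,320) and (221,290). I'll check both in one enlarged crop.

```bash
python3 - <<'E'
import cv2, numpy as np
s=np.load("top.npz"); im=s["image"][:,:,::-1]
# crop A: cols 290-345 rows 185-265 ; crop B: timer cols 120-180 rows 190-265 ; crop C: all watches
z=lambda c0,c1,r0,r1,k: cv2.resize(np.ascontiguousarray(im[r0:r1,c0:c1]),None,fx=k,fy=k,interpolation=cv2.INTER_CUBIC)
A=z(220,420,190,230,4); B=z(120,190,190,265,5)
C=z(290,345,190,265,5)
out=np.zeros((160+375,800,3),np.uint8); out[:160]=A; out[160:,:350]=B; out[160:,400:675]=C
cv2.imwrite("pics/crop1.png",out)
E
```

```text
(no output)
```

View pics/crop1.png

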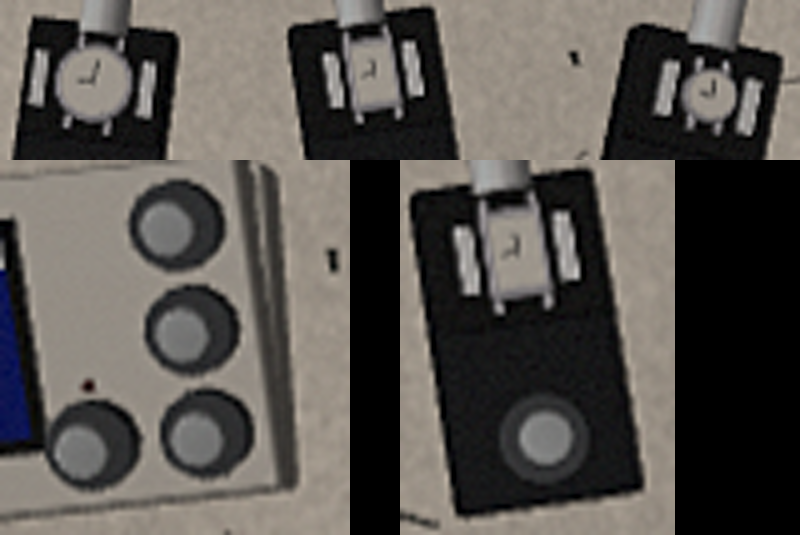

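The crop confirms the middle stand carries the rectangular watch. Its selector is at crop (546,437), and start is the lone button at crop (79,453), with menu at (197,440). Next I'll work out their positions.

```bash
cat > h.py <<'E'
import numpy as np
s=np.load("top.npz"); K=s["mtx"]; T=s["world_from_camera"]; D=s["depth"]
def ray(u,v):
    return T[:3,:3]@np.array([(u-K[0,2])/K[0,0],-(v-K[1,2])/K[1,1],-1.])
def at(u,v,z):
    d=ray(u,v); return T[:3,3]+d*(z-T[2,3])/d[2]
def dep(u,v):
    r,c=int(round(v)),int(round(u)); return T[:3,3]+ray(u,v)*np.median(D[r-1:r+2,c-1:c+2])
E
python3 - <<'E'
from h import *
import numpy as np
P={"sel":(318.8,245.0),"start":(135.4,248.2),"menu":(159.0,245.6),"down":(156,224.5),"up":(153,203.3),"rectwatch":(313.3,207.5)}
for n,(u,v) in P.items(): print(n,dep(u,v).round(4), at(u,v,.05).round(4) if n=="sel" else "")
# fit start top: all pixels of bright disc via depth above-plane
d=at(*P["menu"],.057)-at(*P["start"],.057); print("right dir yaw",np.arctan2(d[0],-d[1]),np.linalg.norm(d))
for w in (P["sel"],P["start"]):
    c,r=int(w[0]),int(w[1])
    print(np.array([[dep(x,y)[2]*1000 for x in range(c-7,c+8,1)] for y in range(r-7,r+8,1)]).astype(int))
E
```

```text
sel [ 0.5098 -0.174   0.0527] [ 0.5099 -0.1743  0.05  ]
start [0.5043 0.2211 0.0637] 
menu [0.5096 0.1706 0.0636] 
down [0.554  0.1746 0.0766] 
up [0.598  0.1789 0.0885] 
rectwatch [ 0.5922 -0.1635  0.0518] 
right dir yaw 0.1051538066397596 0.05128262708206001
[[30 30 32 40 42 41 42 42 43 43 41 40 40 29 29]
 [30 31 41 42 42 41 41 42 42 42 42 42 41 40 30]
 [31 41 42 42 42 42 43 43 43 42 43 42 42 42 41]
 [40 41 41 42 44 50 50 50 52 50 49 45 43 43 43]
 [40 41 42 44 50 51 51 51 52 52 51 50 45 44 43]
 [42 41 43 45 50 51 51 51 52 52 52 52 50 44 43]
 [42 43 43 50 50 52 52 52 52 52 53 51 51 50 43]
 [43 43 44 50 50 52 52 52 52 53 53 54 51 50 43]
 [43 43 43 50 52 52 52 51 52 52 54 54 53 50 42]
 [43 43 44 49 52 52 52 51 52 52 53 53 53 51 43]
 [42 42 43 49 51 51 51 51 51 53 52 52 52 43 42]
 [42 43 43 44 49 51 51 53 52 52 52 51 43 42 42]
 [40 42 42 43 43 47 50 51 51 51 50 44 42 41 41]
 [30 41 41 42 43 43 43 43 43 46 44 43 41 41 41]
 [30 30 40 42 42 41 41 42 42 43 42 41 41 41 31]]
[[46 47 47 48 55 57 58 58 58 58 58 57 57 57 57]
 [46 45 47 55 57 57 57 57 57 58 57 57 57 57 57]
 [46 45 55 57 57 58 58 63 63 63 62 57 57 57 57]
 [45 52 56 57 58 63 66 66 64 64 64 63 59 57 56]
 [46 55 57 58 62 66 66 65 65 64 64 64 62 59 56]
 [45 55 56 61 65 66 66 65 65 65 65 63 64 62 56]
 [44 54 56 64 65 65 64 64 65 64 64 64 63 62 56]
 [44 53 55 64 64 63 63 63 64 64 64 64 63 61 57]
 [43 51 53 59 63 63 63 63 64 63 63 63 63 61 58]
 [41 43 53 54 62 63 63 63 63 63 63 63 61 60 58]
 [40 41 50 52 59 62 62 62 62 63 63 62 60 59 52]
 [39 41 50 52 53 60 61 61 61 61 61 60 58 52 51]
 [39 39 41 50 50 51 59 59 60 60 58 52 51 51 51]
 [39 39 39 39 49 50 49 52 50 50 50 50 50 50 50]
 [38 38 37 37 37 37 48 49 49 49 49 49 49 49 47]]
```

Emit:
jog_arm(motion=[[[0,0,0,0.62],[0,0,0,0.62],[0.62,-0.61,0,0],[0.62,-0.61,0,0],[0.62,-0.61,0,0],[0.62,-0.61,0,0],[0.62,-0.61,0,0],[0.62,-0.61,0,0],[0.62,-0.61,0,0],[0.62,-0.61,0,0]]], fingers=-1, newtons=20)

```text
time_s: 0.93
ee_pos: [0.3336, -0.3892, 0.2498]
ee_rot: [-3.141, 0.0, 0.103]
wrist_force: [0.5, -0.4, 0.5]
finger_gap: -0.0002
gripper_force: 0.0
```

Emit:
jog_arm(motion=[[[0.62,-0.61,0,0],[0.62,-0.61,0,0],[0.62,-0.61,0,0],[0.62,-0.61,0,0],[0.62,-0.61,0,0],[0.62,-0.61,0.3,0],[0.62,-0.61,0.5,0],[0.5,-0.5,0.7,0],[0,0,0.7,0],[0,0,0.5,0]]])

```text
time_s: 1.77
ee_pos: [0.5062, -0.1784, 0.1396]
ee_rot: [-3.14, 0.001, 0.107]
wrist_force: [-0.2, -0.9, -0.2]
finger_gap: 0.0001
gripper_force: 0.0
```

Emit:
jog_arm(motion=[[[0.11,-0.1,0.3,0],[0,0,0.4,0],[0,0,0.3,0],[0,0,0.2,0],[0,0,0.15,0],[0,0,0.1,0],[0,0,0.05,0],[0,0,0,0],[0,0,0,0],[0,0,0,0]]])

```text
time_s: 2.6
ee_pos: [0.5103, -0.1768, 0.0826]
ee_rot: [3.141, -0.001, 0.103]
wrist_force: [-0.2, 0.6, 0.0]
finger_gap: -0.0001
gripper_force: 0.0
```

```bash
python3 - <<'E'
from workcell import *
import cv2, numpy as np
s=snapshot("scene"); im=s["image"][:,:,::-1]
cv2.imwrite("pics/hover.png",cv2.resize(np.ascontiguousarray(im[90:270,140:380]),(800,600),interpolation=cv2.INTER_CUBIC))
st=state(); print(st["ee_pos"],st["wrist_force"])
E
```

```text
[ 0.51024551 -0.17680373  0.08253445] [ 1.19237456 -0.18535107  0.60643893]
```

View pics/hover.png

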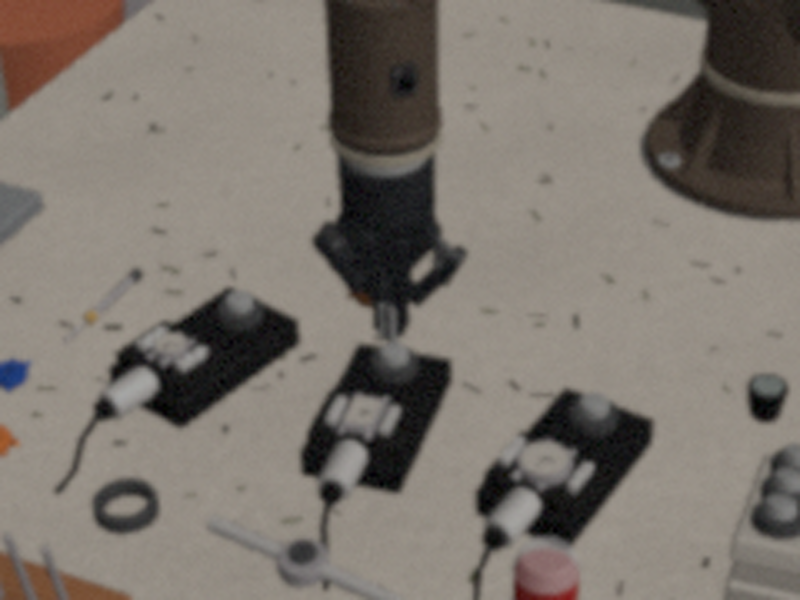

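The hover picture shows the shut fingertips at (390,330), just above the middle stand's selector at (395,355). I'll centre them and descend slowly.

Emit:
jog_arm(motion=[[[0,-0.06,0.05,0],[0,0,0.05,0],[0,0,0.05,0],[0,0,0.05,0],[0,0,0.05,0],[0,0,0.03,0],[0,0,0.02,0],[0,0,0,0],[0,0,0,0],[0,0,0,0]]])

```text
time_s: 3.48
ee_pos: [0.5097, -0.1743, 0.0701]
ee_rot: [3.142, -0.0, 0.103]
wrist_force: [-0.7, 1.2, -0.2]
finger_gap: 0.0006
gripper_force: 0.0
```

Emit:
jog_arm(motion=[[[0,0,0.03,0],[0,0,0.02,0],[0,0,0.02,0],[0,0,0.02,0],[0,0,0.02,0],[0,0,0,0],[0,0,0,0],[0,0,0,0],[0,0,0,0],[0,0,0,0]]])

```text
time_s: 4.32
ee_pos: [0.5099, -0.1743, 0.0657]
ee_rot: [3.141, -0.0, 0.103]
wrist_force: [0.5, -0.6, 2.0]
finger_gap: 0.0004
gripper_force: 1.2
```

Emit:
jog_arm(motion=[[[0,0,0.02,0],[0,0,0.02,0],[0,0,0.02,0],[0,0,0.01,0],[0,0,0,0],[0,0,0,0],[0,0,0,0],[0,0,0,0],[0,0,0,0],[0,0,0,0]]])

```text
time_s: 5.15
ee_pos: [0.5098, -0.1743, 0.0629]
ee_rot: [3.141, -0.0, 0.103]
wrist_force: [2.0, 0.2, 3.4]
finger_gap: 0.0001
gripper_force: 1.9
```

```bash
python3 - <<'E'
from workcell import *
st=state(); print(st["ee_pos"],st["wrist_force"])
E
```

```text
[ 0.50984929 -0.17430477  0.06286629] [2.00759753 0.18153039 3.44940715]
```

Emit:
jog_arm(motion=[[[0,0,0.01,0],[0,0,0.01,0],[0,0,0.01,0],[0,0,0,0],[0,0,0,0],[0,0,0,0],[0,0,0,0],[0,0,0,0],[0,0,0,0],[0,0,0,0]]])

```text
time_s: 5.98
ee_pos: [0.5099, -0.1743, 0.0626]
ee_rot: [3.141, -0.001, 0.103]
wrist_force: [-1.7, -0.2, 16.5]
finger_gap: 0.0002
gripper_force: 8.3
```

The selector is fully in: it bottomed at 16 N, which is well within limits. Now I'll lift off and cross to the start button.

Emit:
jog_arm(motion=[[[0,0,-0.1,0],[0,0,-0.2,0],[0,0,-0.6,0],[0,0,-0.8,0],[0,0,-0.8,0],[0.06,-0.6,0,0],[0.06,-0.84,0,0],[0.06,-0.84,0,0],[0.06,-0.84,0,0],[0.06,-0.84,0,0]]])

```text
time_s: 6.82
ee_pos: [0.5041, -0.0142, 0.1615]
ee_rot: [3.142, 0.002, 0.102]
wrist_force: [0.7, 0.2, 0.0]
finger_gap: -0.0
gripper_force: 0.0
```

Emit:
jog_arm(motion=[[[0.06,-0.84,0,0],[0.06,-0.84,0,0],[0.06,-0.84,0,0],[0.06,-0.84,0,0],[0.06,-0.84,0,0],[0.06,-0.84,0,0],[0.06,-0.84,0,0],[0,0,0,0],[0,0,0,0],[0,0,0,0]]])

```text
time_s: 7.65
ee_pos: [0.4972, 0.2194, 0.1611]
ee_rot: [3.14, 0.002, 0.103]
wrist_force: [0.3, -0.8, 0.2]
finger_gap: 0.0
gripper_force: 0.0
```

```bash
python3 - <<'E'
from workcell import *
import cv2, numpy as np
s=snapshot("scene"); im=s["image"][:,:,::-1]
a=np.ascontiguousarray(im[160:310,300:500]); cv2.imwrite("pics/hover2.png",cv2.resize(a,(800,600),interpolation=cv2.INTER_CUBIC))
print(state()["ee_pos"])
T=s["world_from_camera"];K=s["mtx"]
def px(p):
    c=T[:3,:3].T@(np.array(p)-T[:3,3]); return ((K[0,0]*c[0]/-c[2]+K[0,2]-300)*4,(K[1,1]*-c[1]/-c[2]+K[1,2]-160)*4)
print(px([.504,.2213,.0612]),px([.5096,.1706,.0612]))
from h import *; print(at(135.4,248.2,.0612))
E
```

```text
[0.49756774 0.21869464 0.16123258]
(np.float64(396.39399320438497), np.float64(275.43950284783966)) (np.float64(316.49211941919293), np.float64(259.5642548859623))
[0.50434187 0.2220757  0.0612    ]
```

View pics/hover2.png

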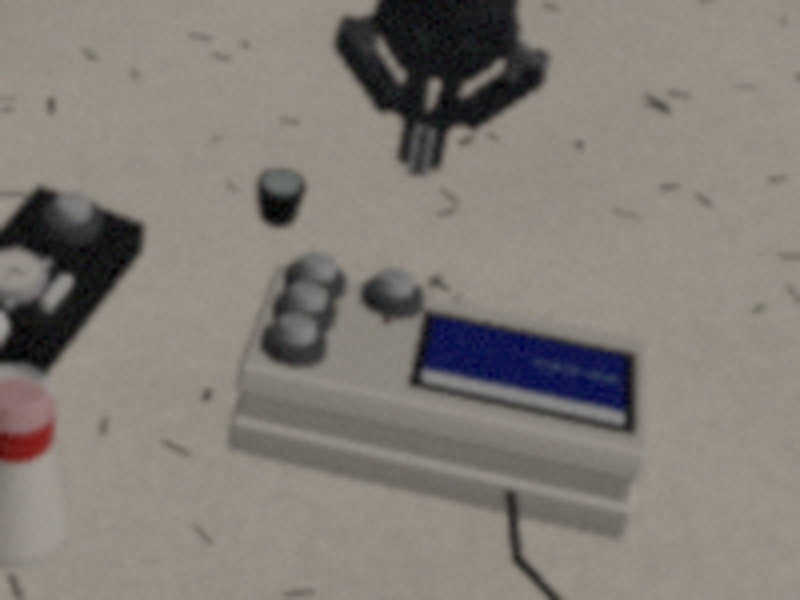

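The start button is at (395,285) in this crop, standing alone, with menu at (317,268). The tool is above and slightly robot-side of start, as planned. Descending.

Emit:
jog_arm(motion=[[[0.06,-0.06,0.2,0],[0,0,0.4,0],[0,0,0.4,0],[0,0,0.3,0],[0,0,0.2,0],[0,0,0.15,0],[0,0,0.1,0],[0,0,0,0],[0,0,0,0],[0,0,0,0]]])

```text
time_s: 8.53
ee_pos: [0.5004, 0.223, 0.0921]
ee_rot: [-3.141, -0.001, 0.103]
wrist_force: [0.7, 0.1, 0.0]
finger_gap: -0.0004
gripper_force: 0.0
```

Emit:
jog_arm(motion=[[[0,0,0.03,0],[0,0,0.03,0],[0,0,0.03,0],[0,0,0.03,0],[0,0,0.03,0],[0,0,0,0],[0,0,0,0],[0,0,0,0],[0,0,0,0],[0,0,0,0]]])

```text
time_s: 9.37
ee_pos: [0.5001, 0.2229, 0.0856]
ee_rot: [3.142, -0.0, 0.103]
wrist_force: [-0.2, 0.5, 0.4]
finger_gap: 0.0
gripper_force: 0.0
```

Next I'll step down 4 mm towards the expected contact at about 0.081, then a further 3 mm.

Emit:
jog_arm(motion=[[[0,0,0.03,0],[0,0,0.03,0],[0,0,0.02,0],[0,0,0.02,0],[0,0,0,0],[0,0,0,0],[0,0,0,0],[0,0,0,0],[0,0,0,0],[0,0,0,0]]])

```text
time_s: 10.2
ee_pos: [0.5, 0.2228, 0.0816]
ee_rot: [3.142, -0.0, 0.103]
wrist_force: [-0.4, 0.2, -0.1]
finger_gap: 0.0002
gripper_force: 0.0
```

Emit:
jog_arm(motion=[[[0,0,0.02,0],[0,0,0.02,0],[0,0,0.02,0],[0,0,0.02,0],[0,0,0,0],[0,0,0,0],[0,0,0,0],[0,0,0,0],[0,0,0,0],[0,0,0,0]]])

```text
time_s: 11.03
ee_pos: [0.5001, 0.2229, 0.0785]
ee_rot: [-3.142, -0.0, 0.103]
wrist_force: [1.9, -0.8, 3.6]
finger_gap: 0.0003
gripper_force: 1.1
```

Emit:
jog_arm(motion=[[[0,0,0.02,0],[0,0,0.02,0],[0,0,0.01,0],[0,0,0,0],[0,0,0,0],[0,0,0,0],[0,0,0,0],[0,0,0,0],[0,0,0,0],[0,0,0,0]]])

```text
time_s: 11.87
ee_pos: [0.5001, 0.2229, 0.0764]
ee_rot: [-3.142, -0.0, 0.103]
wrist_force: [2.1, 1.1, 3.4]
finger_gap: -0.0002
gripper_force: 1.5
```

Emit:
jog_arm(motion=[[[0,0,0.01,0],[0,0,0.01,0],[0,0,0.01,0],[0,0,0,0],[0,0,0,0],[0,0,0,0],[0,0,0,0],[0,0,0,0],[0,0,0,0],[0,0,0,0]]])

```text
time_s: 12.7
ee_pos: [0.5, 0.2229, 0.0752]
ee_rot: [-3.142, -0.0, 0.103]
wrist_force: [2.1, 0.5, 4.6]
finger_gap: -0.0
gripper_force: 1.8
```

Emit:
jog_arm(motion=[[[0,0,0.01,0],[0,0,0.01,0],[0,0,0.01,0],[0,0,0,0],[0,0,0,0],[0,0,0,0],[0,0,0,0],[0,0,0,0],[0,0,0,0],[0,0,0,0]]])

```text
time_s: 13.53
ee_pos: [0.5002, 0.2229, 0.0745]
ee_rot: [-3.142, -0.001, 0.103]
wrist_force: [0.4, -0.1, 10.8]
finger_gap: -0.0001
gripper_force: 5.1
```

The start button is bottomed too: force rose to 11 N after about 6 mm of travel. Withdrawing straight up.

Emit:
jog_arm(motion=[[[0,0,-0.1,0],[0,0,-0.2,0],[0,0,-0.5,0],[0,0,-0.8,0],[0,0,-0.8,0],[0,0,-0.8,0],[0,0,-0.6,0],[0,0,-0.3,0],[0,0,0,0],[0,0,0,0]]])

```text
time_s: 14.37
ee_pos: [0.4996, 0.2226, 0.2381]
ee_rot: [3.141, 0.0, 0.103]
wrist_force: [0.2, 0.4, -0.9]
finger_gap: -0.0001
gripper_force: 0.0
```

```bash
python3 - <<'E'
from workcell import *
import cv2, numpy as np
st=state(); print(st["ee_pos"],st["wrist_force"],abs(st["qvel"]).max())
s=snapshot("scene"); cv2.imwrite("pics/end.png",cv2.resize(np.ascontiguousarray(s["image"][150:330,140:480,::-1]),(800,424)))
E
```

```text
[0.49960605 0.22257035 0.23810749] [ 0.21477873  0.43167664 -0.91463851] 0.029839967343559613
```

View pics/end.png

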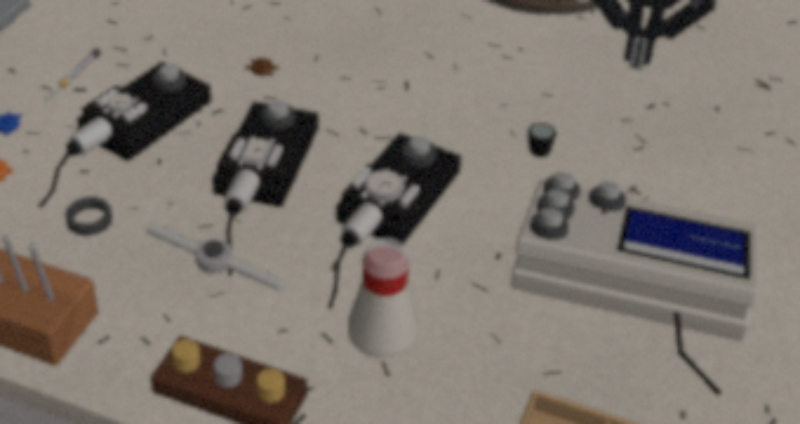

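The hand is well clear at (640,40). Everything is where it was, and both pressed buttons are out again: the selector at (278,115) and start at (607,193).

```bash
python3 -c "
from workcell import *
print(job_done())"
```

```text
the job is handed in; nothing more can be done
None
```

I pressed the rectangular watch's selector fully in, let it spring back, then pressed the start button fully in, withdrew the hand well clear above the buttons and handed the job in at about 14 s.

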